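# Drop failed battery packs into the sprung-flap scrap box

### The arm

A 6-joint arm with a two-finger parallel gripper is mounted at the origin on a cart in front of the work surface, level with it; the furniture and walls round the work are solid. World frame = base frame: x ahead of the robot, y to its left, z up, the work surface at z = 0. Lengths are in mm, angles in rad, forces in N, time in s.
With the tool pointing down it reaches from about 300 to 775 mm from the base axis. Payload 14.6 kg.
Tool frame: the origin (TCP) lies on the mounting face of the last link; the fingertips stand 199 mm ahead of it and the grasp point (between the pads) lies 180 mm ahead of it; z points along the fingers, y is the line along which they close (so a half turn about z gives the same grasp; the last joint's range is limited). The gripper opens to 94 mm and grips with 3 to 60 N. Pads are 16 mm wide; open, the fingers measure 119 mm over their backs; the gripper's body (75 mm by 177 mm) begins 78 mm behind the grasp point.
Start: joints at [-1.331, 0.3, 1.521, -0, 1.321, -0.067], TCP at [166.099, -524.311, 404.646] pointing down, gripper open.
Joint ranges: [-3.03, 3.03], [-0.79, 2.21], [0.23, 2.52], [-1.04, 4.18], [0, 3.07], [-2.55, 2.55]. Speed limits (rad/s): [2.22, 2.22, 2.57, 3.14, 3.14, 3.14].

### API

Orientations are given as [roll, pitch, yaw] about the fixed x, y, z axes, in that order (R = Rz(yaw) Ry(pitch) Rx(roll)).
In Python, from cell import manip gives the robot as it stands. The module is installed in compiled form; this text tells all that it offers.
- The arm moves only by the shell command python3 -m creep 'ROWS' [FORCE]. ROWS is a JSON object of lists of equal length, an entry for each row: "slide": the shift along the world's x, y, z in cm, a list of three; "turn": the turn about the world's z in rad; "claw": the opening, from 0 (shut) to 1 (fully open). A call has 1 to 8 rows; each row shifts and turns the commanded pose from where the row before left it; what a row does not reach is not made up. A row lasts 1/8 s, in which the tool goes at most 62.5 mm and 10.7 degrees, less where a joint would pass 70% of its speed; a pose out of reach is approached as far as the arm can. A call with a gripper value outside its range is refused whole. The fingers move at their own pace and stop on an object; FORCE is the grip in N (left out, the last holds). Time passes only in rows, so rows that do not move let the fingers close. It gives the time, the measured TCP pose, the force, the opening and the grip force at its end, in the units of the state.
- manip.read_state(): the state, without advancing time (a new reading comes with each control period).
- manip.camera(name): name is "side" or "top" or "wrist"; returns (picture, depth): 400x640x3 uint8, red, green, blue; 400x640 float32, mm along the optical axis (not along the pixel's ray), 0 where there is no reading.
- manip.calibration(name): a dict with "intrinsics" (3x3 intrinsics, pixels), "pose" (4x4, takes a point from camera to world coordinates). Camera axes: x right, y up, looking along -z (the intrinsics and any distortion apply to the point x, -y, -z); pixel columns grow to the right and rows downward; lengths in mm; the calibration is good to about 2 mm. The wrist camera is an equidistant fisheye: a pixel r from the principal point sees the ray r / f radians off the axis. A picture is of the moment at which its call begins: read the wrist's pose just before it. calibration takes no time and is no camera call; for the wrist camera it gives the pose at the moment of the call.
- manip.sign_off(): hands the job in; it is judged then, once.
Trained networks look in the newest picture that a camera, given by its name, has taken for a name from the list of things; names that differ only in an ending like _2 or _b are one class to them, and where a whole thing is asked for, a point or a joint stands for the part that bears it (a point fixed in the world has none). Each returns a list of dicts, best first, with "score" (0 to 1); they miss things now and then, are a little off and sometimes report something else, mostly with a low value. They report only what shows in the picture. A call takes as long as a camera call. They do not tell look-alikes from the thing itself.
- manip.cut_out(query, camera): "mask" (400x640 bool, what is visible of it) and "position" ([column, row] in pixels, amid what is visible of it).
The state is a dict: "clock": time; "joints": joint angles; "qd": joint speeds; "effort": joint torques, N m; "eef_pos": TCP position; "eef_rot": TCP orientation; "wrist_force": force on the tool from outside, world axes, zero at the start; "moment": the same for the moment, N m; "finger_gap": finger opening in mm; "finger_force": force on a finger pad.
Only numpy, scipy, OpenCV 4.12 (cv2) and the standard library are available. Lean on these libraries where they do the work, as an engineer would, in place of code of your own. Each camera call takes 0.05 s, during which the arm holds its last target. There are 200 camera calls.

### The job

Put the two failed battery packs (red bands) into the yellow scrap box. Its flap is sprung and shuts by itself, so take one pack at a time, push the flap down with the gripper and the pack it holds, and let go only while you hold the flap open, so that the pack falls to the bottom of the box and the flap shuts behind it before the next one. Leave the good pack (green bands), the red circuit board and the beaker where they are.

Things in the scene. Friction and masses are not known exactly. Their poses are not given: they have to be found in the camera images.
- scrap_box: Fixed yellow steel box, 160 (its x) x 210 (y) x 180 mm high, hollow down to a floor 10 mm above the bench. Origin: centre of its underside; x points from its front (with the lock) to its back. Mouth in its top: 120 mm (x) by 170 mm (y), centred, with a 2.5 mm high black bead round it. A pack goes in lying level with its length along the box's y axis.
- mouth (a point): Centre of the mouth, level with the box's top (180 mm above the bench); axes as the box's. With fingertips about 45 mm below it, on both sides of a pack held over this point, the flap stands about 0.8 rad open (1.0 once the fingers open) and the pack falls past it when released; opening the fingers to about 50 mm suffices and stays clear of the edges; do not sink the gripper body or knuckles into the mouth.
- flap_edge (a point): Middle of the flap's free edge, 116 mm from the hinge, at the front (-x) side of the mouth when shut; it goes down into the box as the flap opens.
- flap (a joint): Steel flap closing the mouth, 2 mm below the box's top. Hinge along the box's y at the back (+x) edge, 59 mm from the mouth's centre. Rad: 0 shut (level), up to 1.45 pushed down into the box. A spring shuts it (0.26 N m shut, 0.40 fully open: a pack laid or dropped on it does not open it; pressing it down with the gripper takes 4 to 15 N).
- failed_pack_1: Failed. Loose flat-sided battery stick, blue with black end caps and two red bands, 132 x 24 x 22 mm, about 80 g. Origin: centre of its underside; x runs along its length, z up. Grip it across its 24 mm width, at the middle of its length.
- failed_pack_2: Failed. Loose flat-sided battery stick, blue with black end caps and two red bands, 132 x 24 x 22 mm, about 80 g. Origin: centre of its underside; x runs along its length, z up. Grip it across its 24 mm width, at the middle of its length.
- good_pack: Good, to be left alone. Loose flat-sided battery stick, blue with black end caps and two green bands, 132 x 24 x 22 mm, about 80 g. Origin: centre of its underside; x runs along its length, z up. Grip it across its 24 mm width, at the middle of its length.
- red_board: Bystander: red circuit board on feet, 100 x 52 x 30 mm. Origin: centre of its underside.
- beaker: Bystander: clear beaker, 47 x 52 x 61 mm high. Origin: centre of its underside, z up.
Mind the look-alikes: they are no part of the job. Leave any purple look-alike of the failed_pack_2 alone.

How it is judged:
By the outcome, as a careful person would: the job done as asked, in the order asked, and still so for the second after the job is handed in, with the robot touching nothing.
It also fails if it takes over 67 s, if anything falls off the work surface, if the arm or the gripper's body presses on something with over 40 N, if the wrist force passes 120 N, or if a joint passes its speed limit or range.

## Working session

There is one attempt and no reset: what is moved stays moved. The work goes in short steps, Python scripts to look and compute and a shell command to move; the robot and the scene stay as the last step left them, time stands still between calls to the robot, and variables do not carry over. Pictures are saved under pics/ and viewed, at most 10 in all, crops included, and the job is handed in when it is done.

```bash
mkdir -p pics
cat > h.py <<'E'
import numpy as np, cv2
from cell import manip
def world(cam, depth, mask, cal):
    K=cal["intrinsics"]; K=np.array(K); P=np.array(cal["pose"])
    r,c=np.nonzero(mask&(depth>0)); d=depth[r,c]
    x=(c-K[0,2])/K[0,0]*d; y=(r-K[1,2])/K[1,1]*d
    return (P[:3,:3]@np.stack([x,-y,-d])).T+P[:3,3]
E
python3 - <<'E'
from h import *
print(manip.read_state())
ims=[]
for n in ["top","side"]:
    im,d=manip.camera(n); cal=manip.calibration(n); np.savez(n+".npz",im=im,d=d)
    print(n,cal)
    cv2.imwrite(f"pics/{n}0.png",im[:,:,::-1])
    for q in ["failed_pack_1","good_pack","scrap_box","red_board","beaker"]:
        for o in manip.cut_out(q,n):
            p=world(n,d,o["mask"],cal)
            print(n,q,round(o["score"],2),np.round(o["position"]),len(p),np.round(np.median(p,0)) if len(p) else '', np.round(np.percentile(p,[2,98],axis=0)).tolist() if len(p) else '')
E
```

```text
{'clock': 0.0, 'joints': array([-1.33061137e+00,  3.00498681e-01,  1.52156259e+00,  8.41724960e-06,
        1.32065259e+00, -6.65753552e-02]), 'qd': array([ 7.80418901e-04,  6.05660049e-04, -3.93592291e-05,  5.65501080e-04,
        5.36435520e-04, -4.18772517e-05]), 'effort': array([ 3.92881979e-03, -5.31799972e+01, -3.52734983e+01,  7.10188597e-02,
        2.44167808e-02, -1.38293476e-04]), 'eef_pos': array([ 166.09035298, -524.30127387,  404.07888504]), 'eef_rot': array([-3.14047447e+00, -8.27246209e-05,  3.06758175e-01]), 'wrist_force': array([-0.5950849 ,  0.19879286,  0.46327484]), 'moment': array([-0.03093085, -0.00096046, -0.01857756]), 'finger_force': 0.0, 'finger_gap': 94.17058393782891}
top {'intrinsics': array([[417.43348369,   0.        , 316.37872179],
       [  0.        , 417.43348369, 201.7922803 ],
       [  0.        ,   0.        ,   1.        ]]), 'pose': array([[ 5.87032688e-02,  9.74154617e-01, -2.18120857e-01,
         3.43815068e+02],
       [-9.98274593e-01,  5.69940988e-02, -1.41248172e-02,
        -1.17592498e+02],
       [-1.32815423e-03,  2.18573683e-01, 
[... 1559 characters left out ...]
de failed_pack_1 0.4 [390. 232.] 109 [ 424. -152.   15.] [[413.0, -179.0, -3.0], [437.0, -146.0, 22.0]]
side good_pack 0.78 [391. 194.] 344 [ 457. -380.   14.] [[401.0, -394.0, 0.0], [526.0, -374.0, 21.0]]
side scrap_box 0.82 [328. 268.] 13885 [487. 229. 140.] [[414.0, 38.0, 8.0], [582.0, 240.0, 180.0]]
side red_board 0.61 [295. 207.] 210 [ 711. -200.   20.] [[577.0, -242.0, -2.0], [740.0, 93.0, 178.0]]
side red_board 0.51 [328. 266.] 13611 [487. 229. 141.] [[414.0, 43.0, 12.0], [581.0, 240.0, 180.0]]
side beaker 0.72 [273. 221.] 390 [717. -91.  42.] [[697.0, -127.0, 4.0], [739.0, -83.0, 58.0]]
side beaker 0.61 [293. 209.] 186 [ 712. -204.   20.] [[692.0, -238.0, 7.0], [743.0, -187.0, 28.0]]
```

Run:
```python
from h import *
im=np.load("top.npz")["im"]
cv2.imwrite("pics/crop1.png",cv2.resize(im[140:300,180:440],None,fx=3,fy=3,interpolation=cv2.INTER_CUBIC)[:,:,::-1])
```

```text
(no output)
```

View pics/crop1.png

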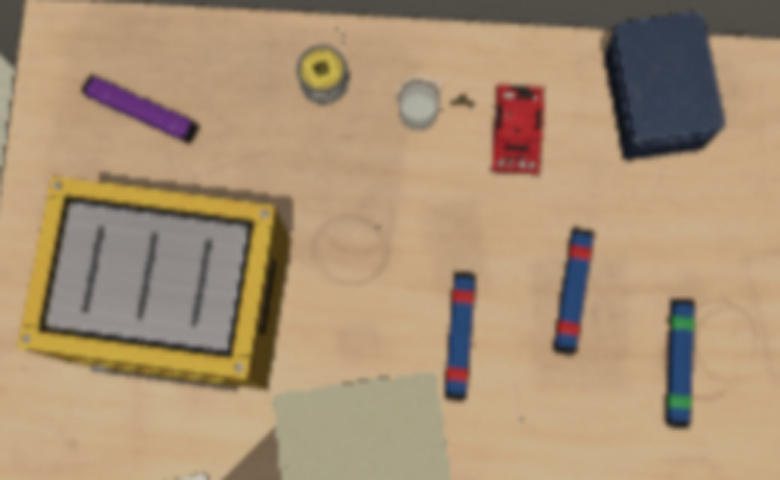

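View pics/side0.png

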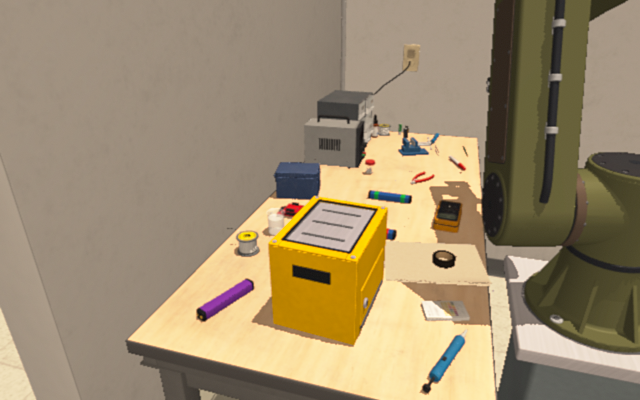

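Four sticks are in the top picture: purple (229,176) is the look-alike. The two with red bands at (332,251) and (371,234) are the failed packs. Green bands at (407,260) mark the good pack. The enlarged crop confirms the band colours. The side view shows the lock on the box's −x face, at (365,303), so the hinge is on the +x side.

```bash
cat >> h.py <<'E'
def rect(mask,cal,z):
    K=np.array(cal["intrinsics"]); P=np.array(cal["pose"])
    r,c=np.nonzero(mask); v=P[:3,:3]@np.stack([(c-K[0,2])/K[0,0],-(r-K[1,2])/K[1,1],-np.ones(len(r))])
    s=(z-P[2,3])/v[2]; p=(P[:3,3:]+v*s)[:2].T
    (cx,cy),(w,h),a=cv2.minAreaRect(p.astype(np.float32)); a=np.radians(a)
    if h>w: w,h,a=h,w,a+np.pi/2
    return np.round([cx,cy,w,h,(a+np.pi/2)%np.pi-np.pi/2],3)
E
python3 - <<'E'
from h import *
z=np.load("top.npz"); im=z["im"]; d=z["d"]; cal=manip.calibration("top"); manip.camera("top")
K=cal["intrinsics"]
hsv=cv2.cvtColor(im,cv2.COLOR_RGB2HSV)
for q in ["failed_pack_1","red_board","scrap_box"]:
    for o in manip.cut_out(q,"top"):
        m=o["mask"]; z0=22
        if q=="scrap_box":
            # yellow/flap top face: depth-derived height
            P=cal["pose"]; r,c=np.indices(d.shape); X=np.stack([(c-K[0,2])/K[0,0]*d,-(r-K[1,2])/K[1,1]*d,-d])
            Z=np.tensordot(P[2,:3],X,1)+P[2,3]; m=m&(Z>165)&(d>0); z0=180
            m=cv2.morphologyEx(m.astype(np.uint8),cv2.MORPH_OPEN,np.ones((3,3)))
        print(q,o["position"],rect(m,cal,z0))
# dark bead of the mouth
g=im.max(2); m=np.zeros_like(g); sub=(g[195:270,185:275]<60); m[195:270,185:275]=sub
n,l,s,c=cv2.connectedComponentsWithStats(m)
for i in np.argsort(-s[1:,4])[:3]+1: print(s[i],rect(l==i,cal,182))
E
```

```text
failed_pack_1 [370.6, 235.7] [ 5.31545e+02 -2.76731e+02  1.30501e+02  3.10050e+01 -1.31000e-01]
failed_pack_1 [333.5, 254.0] [ 4.78908e+02 -1.59634e+02  1.27644e+02  2.38170e+01 -3.90000e-02]
red_board [353.0, 181.3] [ 7.03422e+02 -2.10314e+02  1.00580e+02  5.32540e+01 -1.60000e-02]
scrap_box [233.1, 231.9] [499.799 131.9   212.202 160.711   1.494]
scrap_box [318.3, 175.7] [0. 0. 0. 0. 0.]
[266 227   6  25  61] [ 4.85293e+02  2.12960e+01  6.61200e+01  6.69800e+00 -8.10000e-02]
[194 248   2   2   3] [446.861 220.522   3.946   1.85    0.875]
[215 252   3   1   3] [441.582 160.862   5.396   0.     -1.512]
```

```bash
python3 -m creep '{"slide":[[4.5,3,0],[4.5,3,0],[4.6,3.1,0],[4.6,3.1,0],[4.6,3.1,0],[4.6,3.1,0],[4.6,3.1,0],[4.5,3.2,0]],"turn":[-0.05,-0.05,-0.05,-0.06,-0.06,-0.06,-0.06,-0.05],"claw":[0.6,0.6,0.6,0.6,0.6,0.6,0.6,0.6]}'
python3 -m creep '{"slide":[[0,0,-3],[0,0,-3],[0,0,-2],[0,0,0]],"turn":[0,0,0,0],"claw":[0.6,0.6,0.6,0.6]}'
python3 - <<'E'
from h import *
s=manip.read_state(); print(s["eef_pos"],s["eef_rot"],s["finger_gap"],s["clock"])
cal=manip.calibration("wrist"); im,d=manip.camera("wrist"); print(cal)
np.savez("w1.npz",im=im,d=d,P=cal["pose"],K=cal["intrinsics"]); cv2.imwrite("pics/w1.png",im[:,:,::-1])
for o in manip.cut_out("failed_pack_1","wrist"): print(o["score"],o["position"],o["mask"].sum())
E
```

```text
clock: 1.8
eef_pos: [532.5, -276.1, 404.7]
eef_rot: [3.141, -0.0, -0.135]
wrist_force: [0.9, 0.5, 0.4]
finger_gap: 56.2
finger_force: 0.0
clock: 2.3
eef_pos: [531.0, -277.2, 323.3]
eef_rot: [-3.14, 0.003, -0.133]
wrist_force: [-0.1, -0.5, 0.3]
finger_gap: 56.3
finger_force: 0.0
[ 531.00807898 -277.21875684  323.34716348] [-3.14049498e+00  2.50288116e-03 -1.33139568e-01] 56.32794606060825 2.3
{'intrinsics': array([[309.70691629,   0.        , 318.88186276],
       [  0.        , 309.70691629, 199.53520751],
       [  0.        ,   0.        ,   1.        ]]), 'pose': array([[-1.31888935e-01,  9.59726775e-01,  2.48052061e-01,
         6.02806808e+02],
       [-9.91264012e-01, -1.27444361e-01, -3.39646026e-02,
        -2.87065070e+02],
       [-9.83902142e-04, -2.50364637e-01,  9.68151115e-01,
         3.02576308e+02],
       [ 0.00000000e+00,  0.00000000e+00,  0.00000000e+00,
         1.00000000e+00]])}
0.96 [319.9, 186.8] 3386
0.84 [214.3, 230.7] 1897
0.74 [8.8, 127.1] 375
```

View pics/w1.png

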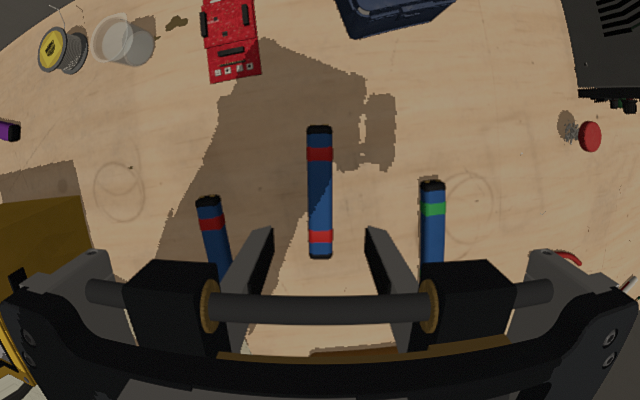

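The wrist picture shows the red-banded pack centred at (320,190). The good pack is at (432,210), well clear of the fingers.

```bash
cat >> h.py <<'E'
def wrect(mask,K,P,z):
    r,c=np.nonzero(mask); pts=np.stack([c,r],1).astype(np.float64)[:,None]
    u=cv2.fisheye.undistortPoints(pts,K,np.zeros(4))[:,0]
    v=P[:3,:3]@np.stack([u[:,0],-u[:,1],-np.ones(len(u))]); s=(z-P[2,3])/v[2]
    p=(P[:3,3:]+v*s)[:2].T
    (cx,cy),(w,h),a=cv2.minAreaRect(p.astype(np.float32)); a=np.radians(a)
    if h>w: w,h,a=h,w,a+np.pi/2
    return np.round([cx,cy,w,h,(a+np.pi/2)%np.pi-np.pi/2],3)
E
python3 - <<'E'
from h import *
z=np.load("w1.npz"); o=manip.cut_out("failed_pack_1","wrist")[0]
for zz in (22,11): print(wrect(o["mask"],z["K"],z["P"],zz))
E
```

```text
[ 5.35252e+02 -2.78431e+02  1.29298e+02  2.45870e+01 -1.31000e-01]
[ 5.32603e+02 -2.78093e+02  1.34367e+02  2.55500e+01 -1.31000e-01]
```

```bash
python3 -m creep '{"slide":[[0.35,-0.1,-3],[0,0,-4],[0,0,-3],[0,0,-1.9],[0,0,0],[0,0,0],[0,0,0],[0,0,0]],"turn":[0,0,0,0,0,0,0,0],"claw":[0.6,0.6,0.6,0.6,0.6,0,0,0]}' 25
python3 -m creep '{"slide":[[0,0,0],[0,0,0],[0,0,2],[0,0,4],[0,0,5],[0,0,5],[0,0,5],[0,0,2]],"turn":[0,0,0,0,0,0,0,0],"claw":[0,0,0,0,0,0,0,0]}'
```

```text
clock: 3.45
eef_pos: [534.7, -278.4, 206.4]
eef_rot: [3.141, -0.001, -0.133]
wrist_force: [0.1, -0.1, -0.1]
finger_gap: 29.5
finger_force: 0.0
clock: 4.45
eef_pos: [534.1, -278.0, 440.4]
eef_rot: [3.14, -0.005, -0.133]
wrist_force: [0.2, 0.9, -1.1]
finger_gap: 23.9
finger_force: 25.0
```

```bash
python3 -m creep '{"slide":[[-0.3,4,0],[-0.3,4,0],[-0.3,4,0],[-0.3,4,0],[-0.3,4,0],[-0.3,4,0],[-0.3,4,0],[-0.3,4,0]],"turn":[0.16,0.16,0.16,0.16,0.16,0.16,0.16,0.16],"claw":[0,0,0,0,0,0,0,0]}'
python3 -m creep '{"slide":[[-0.3,4,0],[-0.3,3,0],[-0.4,2,0],[0,0,0],[0,0,0]],"turn":[0.16,0.13,0.057,0,0],"claw":[0,0,0,0,0]}'
python3 - <<'E'
from h import *
s=manip.read_state(); print(s["eef_pos"],s["eef_rot"],s["finger_gap"],s["clock"])
cal=manip.calibration("wrist"); im,d=manip.camera("wrist")
np.savez("w2.npz",im=im,d=d,P=cal["pose"],K=cal["intrinsics"]); cv2.imwrite("pics/w2.png",im[:,:,::-1])
for o in manip.cut_out("scrap_box","wrist"): print(o["score"],o["position"],o["mask"].sum(),wrect(o["mask"],cal["intrinsics"],cal["pose"],180))
E
```

```text
clock: 5.45
eef_pos: [509.9, 43.0, 436.9]
eef_rot: [3.141, -0.0, 1.152]
wrist_force: [0.9, 0.3, -1.4]
finger_gap: 24.1
finger_force: 25.0
clock: 6.08
eef_pos: [500.5, 131.1, 436.2]
eef_rot: [3.141, 0.0, 1.492]
wrist_force: [-0.2, 0.8, -0.8]
finger_gap: 23.8
finger_force: 25.0
[500.53837366 131.10013533 436.18029134] [3.14109801e+00 1.85256653e-05 1.49234838e+00] 23.831468631392305 6.075
0.8 [297.1, 166.5] 29022 [502.074 145.957 179.704 160.603   1.494]
0.41 [341.1, 169.7] 14876 [502.696 135.483 156.48  115.331   1.501]
```

View pics/w2.png

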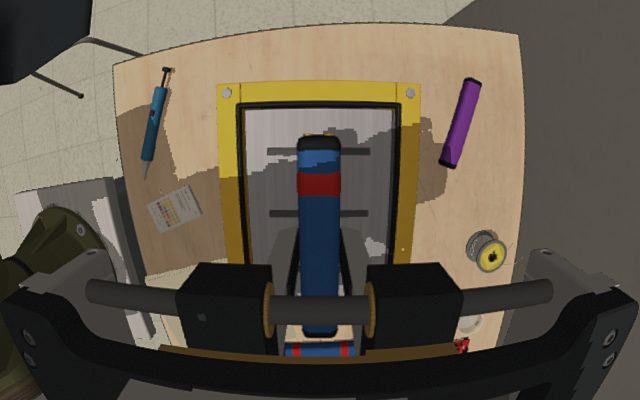

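The pack, at (320,240), is aligned with the mouth, which spans columns 240–400. It sits inside the bead, so I'm pushing down.

```bash
python3 -m creep '{"slide":[[0.1,0,-3],[0,0,-2],[0,0,-1.5],[0,0,-1.5],[0,0,-1.2],[0,0,-1],[0,0,0],[0,0,0]],"turn":[0,0,0,0,0,0,0,0],"claw":[0,0,0,0,0,0,0,0]}'
```

```text
clock: 7.18
eef_pos: [501.4, 131.6, 333.4]
eef_rot: [-3.14, 0.0, 1.494]
wrist_force: [-5.4, 0.5, -0.2]
finger_gap: 23.6
finger_force: 25.0
```

```bash
python3 -m creep '{"slide":[[0,0,0],[0,0,0],[0,0,0],[0,0,0],[0,0,0],[0,0,0],[0,0,0],[0,0,0]],"turn":[0,0,0,0,0,0,0,0],"claw":[0.53,0.53,0.53,0.53,0.53,0.53,0.53,0.53]}'
python3 - <<'E'
from h import *
im,d=manip.camera("wrist"); cv2.imwrite("pics/w3.png",im[:,:,::-1])
E
```

```text
clock: 8.18
eef_pos: [501.0, 131.8, 333.0]
eef_rot: [-3.138, 0.0, 1.494]
wrist_force: [-10.0, 0.4, -1.0]
finger_gap: 49.8
finger_force: 3.9
```

View pics/w3.png

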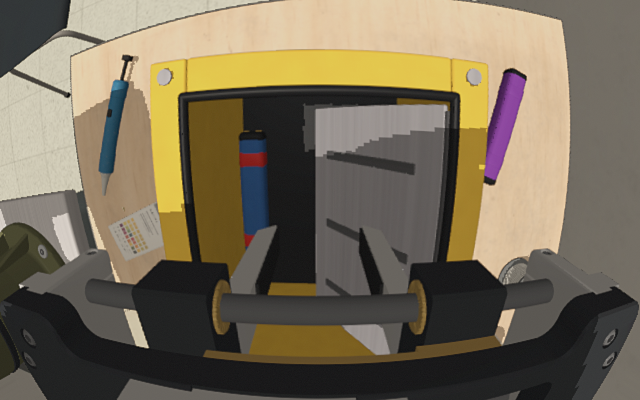

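The first pack lies on the box floor, at (253,190), clear of the flap. Next I rise and go to the second red-banded pack.

```bash
python3 -m creep '{"slide":[[0,0,2],[0,0,3],[0,0,3],[0,0,2],[0,-2,0],[-0.2,-3,0],[-0.2,-3,0],[-0.2,-3,0]],"turn":[0,0,0,0,-0.1,-0.17,-0.17,-0.17],"claw":[0.53,0.53,0.53,0.53,0.53,0.53,0.53,0.53]}'
python3 -m creep '{"slide":[[-0.3,-4,0],[-0.3,-4,0],[-0.3,-4,0],[-0.3,-3,0],[-0.3,-2,0],[-0.4,-1.1,-3],[0,0,-4],[0,0,-4]],"turn":[-0.17,-0.17,-0.17,-0.17,-0.17,-0.073,0,0],"claw":[0.6,0.6,0.6,0.6,0.6,0.6,0.6,0.6]}'
python3 -m creep '{"slide":[[0,0,0],[0,0,0]],"turn":[0,0],"claw":[0.6,0.6]}'
python3 - <<'E'
from h import *
s=manip.read_state(); print(s["eef_pos"],s["eef_rot"])
cal=manip.calibration("wrist"); im,d=manip.camera("wrist"); cv2.imwrite("pics/w4.png",im[:,:,::-1])
for o in manip.cut_out("failed_pack_1","wrist"): print(o["score"],o["position"],o["mask"].sum(),[wrect(o["mask"],cal["intrinsics"],cal["pose"],z) for z in (22,11)])
im,d=manip.camera("top"); cv2.imwrite("pics/t4.png",cv2.resize(im[140:300,180:440],None,fx=3,fy=3)[:,:,::-1])
E
```

```text
clock: 9.22
eef_pos: [495.5, 20.7, 434.1]
eef_rot: [3.14, -0.001, 0.878]
wrist_force: [0.5, 0.8, 0.6]
finger_gap: 49.9
finger_force: 0.0
clock: 10.22
eef_pos: [476.6, -159.6, 323.0]
eef_rot: [3.141, -0.002, -0.04]
wrist_force: [0.4, -0.5, -0.5]
finger_gap: 56.5
finger_force: 0.0
clock: 10.48
eef_pos: [477.0, -159.5, 325.4]
eef_rot: [3.141, -0.002, -0.039]
wrist_force: [-1.0, -0.3, 0.9]
finger_gap: 56.3
finger_force: 0.0
[ 477.03340081 -159.49125931  325.43882294] [ 3.14074184e+00 -2.23996251e-03 -3.91634612e-02]
0.92 [46.9, 39.9] 1104 [array([697.907, 180.461, 146.409,  24.902,   1.195]), array([703.676, 193.799, 152.101,  25.87 ,   1.195])]
0.6 [322.5, 191.7] 3375 [array([ 4.82246e+02, -1.62261e+02,  1.30295e+02,  2.48080e+01,
       -2.70000e-02]), array([ 4.79631e+02, -1.62246e+02,  1.35360e+02,  2.57720e+01,
       -2.70000e-02])]
```

View pics/w4.png

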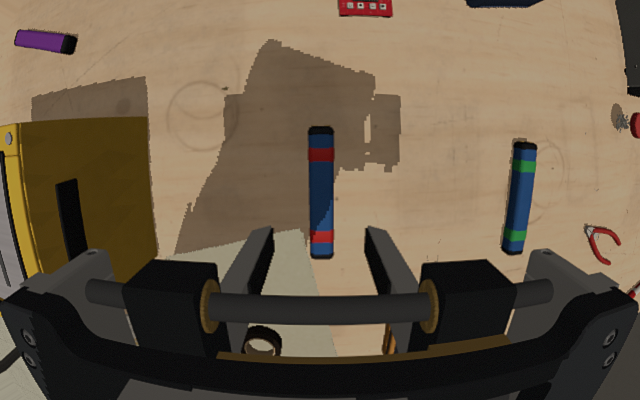

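The red-banded pack is centred at (321,192), and the good pack is far off at (520,197).

```bash
python3 -m creep '{"slide":[[0.4,-0.25,-3],[0,0,-4],[0,0,-3],[0,0,-2],[0,0,0],[0,0,0],[0,0,0],[0,0,0]],"turn":[0.01,0,0,0,0,0,0,0],"claw":[0.6,0.6,0.6,0.6,0.6,0,0,0]}' 25
python3 -m creep '{"slide":[[0,0,0],[0,0,0],[0,0,2],[0,0,4],[0,0,5],[0,0,5],[0,0,5],[0,0,2]],"turn":[0,0,0,0,0,0,0,0],"claw":[0,0,0,0,0,0,0,0]}'
```

```text
clock: 11.62
eef_pos: [480.7, -161.8, 204.3]
eef_rot: [3.141, -0.001, -0.029]
wrist_force: [0.8, -0.4, -0.2]
finger_gap: 29.9
finger_force: 0.0
clock: 12.62
eef_pos: [480.4, -161.7, 436.5]
eef_rot: [3.14, -0.003, -0.029]
wrist_force: [-0.8, 0.3, -1.4]
finger_gap: 23.7
finger_force: 25.0
```

View pics/t4.png

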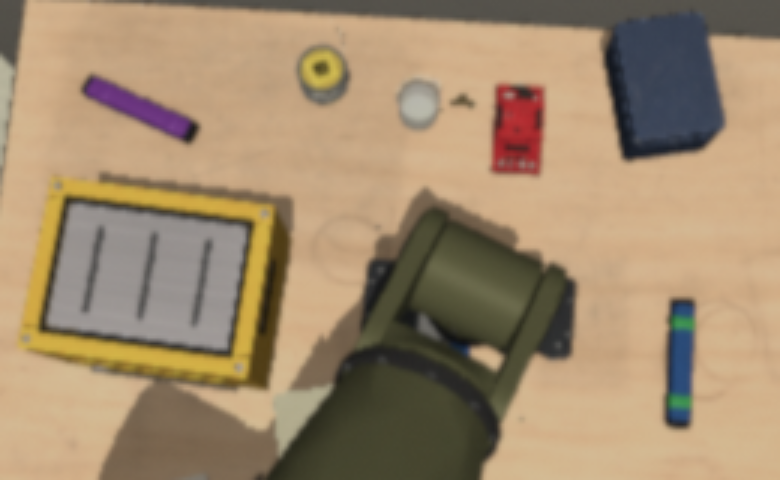

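The top view shows the flap shut, at (145,280), and everything else in place. The second pack is gripped.

```bash
python3 -m creep '{"slide":[[0.2,3,0],[0.2,3,0],[0.2,3,0],[0.2,3,0],[0.2,3,0],[0.3,4,0],[0.3,4,0],[0.3,3,0]],"turn":[0.165,0.165,0.165,0.165,0.165,0.165,0.165,0.165],"claw":[0,0,0,0,0,0,0,0]}'
python3 -m creep '{"slide":[[0.2,2.35,0],[0,1,0],[0,0,0],[0,0,0]],"turn":[0.15,0.053,0,0],"claw":[0,0,0,0]}'
```

```text
clock: 13.62
eef_pos: [499.5, 99.7, 433.5]
eef_rot: [-3.141, 0.0, 1.297]
wrist_force: [-0.2, -0.5, -0.3]
finger_gap: 23.6
finger_force: 25.0
clock: 14.12
eef_pos: [501.6, 131.0, 433.6]
eef_rot: [-3.142, 0.0, 1.491]
wrist_force: [-0.2, 1.0, -0.3]
finger_gap: 23.9
finger_force: 25.0
```

```bash
python3 -m creep '{"slide":[[0,0,-3],[0,0,-2],[0,0,-1.5],[0,0,-1.5],[0,0,-1],[0,0,-1],[0,0,0],[0,0,0]],"turn":[0,0,0,0,0,0,0,0],"claw":[0,0,0,0,0,0,0,0]}'
python3 -m creep '{"slide":[[0,0,0],[0,0,0],[0,0,0],[0,0,0],[0,0,0],[0,0,0],[0,0,0],[0,0,0]],"turn":[0,0,0,0,0,0,0,0],"claw":[0.53,0.53,0.53,0.53,0.53,0.53,0.53,0.53]}'
python3 - <<'E'
from h import *
im,d=manip.camera("wrist"); cv2.imwrite("pics/w5.png",im[:,:,::-1])
E
```

```text
clock: 15.12
eef_pos: [501.4, 131.6, 333.5]
eef_rot: [-3.14, 0.0, 1.494]
wrist_force: [-5.6, -0.1, 0.5]
finger_gap: 24.0
finger_force: 25.0
clock: 16.12
eef_pos: [501.0, 131.8, 333.0]
eef_rot: [-3.138, 0.001, 1.494]
wrist_force: [-10.1, 0.7, -0.6]
finger_gap: 49.6
finger_force: 3.9
```

View pics/w5.png

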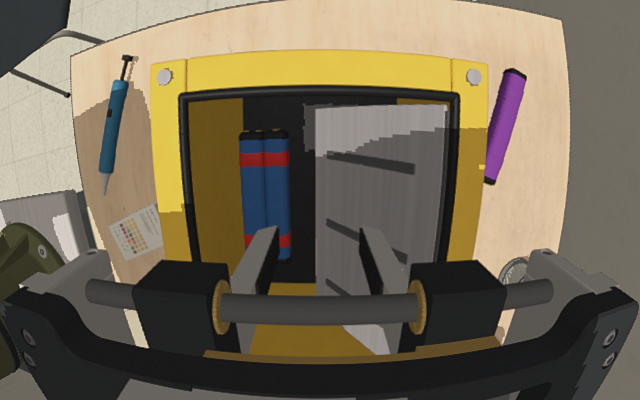

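Both packs lie side by side on the floor of the box, at (253,190) and (277,190). Next I rise, move clear and check the flap.

```bash
python3 -m creep '{"slide":[[0,0,2],[0,0,3],[0,0,4],[0,0,4],[0,-4,0],[0,-5,0],[0,-6,0],[0,-6,0]],"turn":[0,0,0,0,0,0,0,0],"claw":[0.53,0.53,0.53,0.53,0.53,0.53,0.53,0.53]}'
python3 -m creep '{"slide":[[0,-4,0],[0,0,0],[0,0,0],[0,0,0]],"turn":[0,0,0,0],"claw":[0.53,0.53,0.53,0.53]}'
python3 - <<'E'
from h import *
im,d=manip.camera("top"); cv2.imwrite("pics/t5.png",cv2.resize(im[140:300,180:440],None,fx=3,fy=3)[:,:,::-1])
E
```

```text
clock: 17.18
eef_pos: [501.3, -80.1, 464.3]
eef_rot: [3.14, 0.0, 1.494]
wrist_force: [0.5, -0.2, 0.1]
finger_gap: 50.0
finger_force: 0.0
clock: 17.68
eef_pos: [501.7, -117.3, 463.9]
eef_rot: [3.141, 0.0, 1.495]
wrist_force: [0.5, -0.1, 0.3]
finger_gap: 50.1
finger_force: 0.0
```

View pics/t5.png

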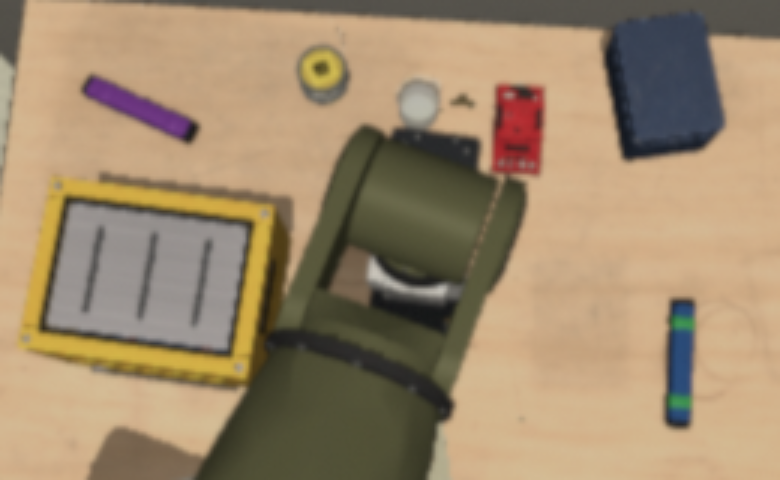

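The flap is shut at (145,280), and the good pack, board, beaker and purple stick have not moved. The robot is touching nothing.

```bash
python3 -c "from cell import manip; print(manip.sign_off())"
```

```text
the job is handed in; nothing more can be done
None
```

Both failed packs are on the floor of the scrap box with the flap shut; the good pack, circuit board, beaker and purple look-alike were left where they stood, and the job was handed in at about 18 s of the 67 s allowed.

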